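# Clear the curing box and hold its lid half open

### The arm

A 6-joint arm with a two-finger parallel gripper is mounted at the origin on a cart in front of the work surface, level with it; the furniture and walls round the work are solid. World frame = base frame: x ahead of the robot, y to its left, z up, the work surface at z = 0. Lengths are in mm, angles in rad, forces in N, time in s.
With the tool pointing down it reaches from about 275 to 750 mm from the base axis. Payload 10.2 kg.
Tool frame: the origin (TCP) lies at the very end of the fingers, on their centre line; the grasp point (between the pads) lies 19 mm behind it (ctrl.tcp_to_grasp is the distance from the TCP to the grasp point, in mm); z points along the fingers, y is the direction in which the jaws open and shut (so a half turn about z gives the same grasp; the last joint's range is limited). The gripper opens to 85 mm and grips with 20 to 120 N. Pads are 22 mm wide; open, the fingers measure 114 mm over their backs; the gripper's body (76 mm by 85 mm) begins 54 mm behind the grasp point. The pads swing forward as they close: fully open they stand 13 mm farther back than shut.
Start: joints at [1.127, 0.313, 1.498, -0, 1.331, -0.223], TCP at [114.993, 512.258, 231.294] pointing down, gripper open.
Joint ranges: [-2.94, 2.94], [-0.97, 2.17], [0.19, 2.56], [-1.23, 4.37], [0.02, 3.11], [-2.88, 2.88]. Speed limits (rad/s): [2.39, 2.39, 3.01, 3.14, 3.14, 3.14].

### API

Orientations are given as a unit quaternion [w, x, y, z].
In Python, from rig import ctrl, cams, job gives the robot as it stands. The module is installed in compiled form; this text tells all that it offers.
- The arm moves only by the tool drive_tool, never from a script. Its arguments are lists of equal length, an entry for each row: "gripper": the opening, from 0 (shut) to 1 (fully open); "dp": the shift along the tool's x, y, z normalised to -1 to 1, where 1 is 0.2 m, a list of three; "twist": the turn about the tool's z normalised to -1 to 1, where 1 is 90 degrees. In form: {"gripper": [gripper, ...], "dp": [[tx, ty, tz], ...], "twist": [twist, ...]}. A call has 1 to 20 rows; each row is the pose to reach, as a shift and turn from the pose commanded when the call began, along the tool's axes at that moment; what a row does not reach only later rows make up. A row lasts 1/10 s, in which the tool goes at most 50 mm and 8.59 degrees, less where a joint would pass 70% of its speed; a pose out of reach is approached as far as the arm can. A call with a number of a shift or a turn outside -1 to 1 is refused whole. A call with a gripper value outside its range is refused whole. The fingers move at their own pace and stop on an object; "newtons" is the grip in N (left out, the last holds). Time passes only in rows, so rows that repeat a pose let the fingers close. It gives the time, the measured TCP pose, the force and the opening at its end, in the units of the state.
- ctrl.sense(): the state, without advancing time (a new reading comes with each control period).
- cams.capture(name): name is "scene" or "top"; returns a dict with "pixels" (400x640x3 uint8, red, green, blue), "camera_matrix" (3x3 intrinsics, pixels), "xyz" and "orientation" of the camera in the world. Camera axes: x right, y down, z forward; pixel columns grow to the right and rows downward; lengths in mm; the calibration is good to about 2 mm. A picture is of the moment at which its call begins. There is no depth.
- job.finish_job(): hands the job in, once; it reports no verdict.
The state is a dict: "time_s": time; "joints": joint angles; "dq": joint speeds; "tau": joint torques, N m; "eef_pos": TCP position; "ee_rot": TCP orientation; "force": force on the tool from outside, world axes, zero at the start; "wrist_torque": the same for the moment, N m; "grip_width": opening from 0.0 (shut) to 1.0 (fully open).
Only numpy, scipy, OpenCV 4.12 (cv2) and the standard library are available. Lean on these libraries where they do the work, as an engineer would, in place of code of your own. Each camera call takes 0.05 s, during which the arm holds its last target.

### The job

Two slices of concrete core have been left on the lid of the steel curing box: drop both into the open white pail first. Then raise the lid, which has a bar handle along its front, without letting it slam, and finish while still holding it half open, at 45 degrees, so that a colleague can look over the mortar cubes inside while the moist air stays in: its stay is missing, so it falls shut when let go. Leave the pail standing and the other things on the bench alone.

Things in the scene. Friction and masses are not known exactly. Their poses are not given: they have to be found in the camera images.
- curing_box: insulated steel chest fixed to the bench, 200 (x) x 240 (y) x 106 mm high with its lid shut; origin under its centre on the bench, z up, its front (handle side) faces its own -x, its own y runs along the lid's hinge and handle. Its walls are 12 mm thick; three 50 mm mortar cubes stand fixed inside on a rack, their tops 84 mm above the bench. It stands at a yaw of up to 0.3 rad either way
- lid (a joint): lid of the curing box (248 mm wide, 0.7 kg give or take, flat top 106 mm above the bench when shut), hinged along the box's far top edge; 0 = shut, grows in rad as the front rises (0.785 = 45 degrees, stop at 1.75); there is almost no friction, so it falls shut from any angle below 90 degrees
- lid_handle (a point): middle of the round bar handle on the lid's front: bar 12 mm thick, parallel to the box's y, straight for 100 mm, its centre line 42 mm in front of the lid's front face (36 mm clear gap behind the bar), on two end legs 120 mm apart; 94 mm above the bench when the lid is shut. This point turns with the lid about lid_hinge: 252 mm in front of the hinge line and 8 mm below it when shut
- lid_hinge (a point): middle of the lid's hinge line, 106 mm behind the box's centre, 102 mm above the bench; the line is parallel to the box's y
- slice_thin: slice of concrete core, a disc 47 mm in diameter and 24 mm thick, about 0.1 kg, lying flat on the lid; origin at the centre of its underside, z up
- slice_thick: slice of concrete core, a disc 47 mm in diameter and 31 mm thick, about 0.12 kg, lying flat on the lid; origin at the centre of its underside, z up
- pail: open white plastic pail without a handle, loose (0.8 kg), 232 mm across the rim, 178 mm high, walls tapering to about 180 mm at the floor, empty but for a smear of sand; origin under its centre, z up; the inside floor is 3 mm up and about 175 mm across
- tin_b: bystander: aluminium moisture tin, 60 mm across, 39 mm high, the tin nearest the robot; origin under its centre
- calculator: bystander: desk calculator, 125 x 75 x 13 mm, origin under its centre
- tape_measure: bystander: tape measure, 64 x 76 x 33 mm, origin under its centre
- weight_a: bystander: steel knob weight, 30 mm across, 41 mm high, behind the pail; origin under its centre
There are look-alikes about, which are no part of the job. Leave any blue look-alike of the slice_thick alone. What is shaped like the slice_thin but brown is not meant.

How it is judged (in metres and radians):
On the way, in this order (a step that is already met when the one before it is completed fails the run):
1. both slices lie in the pail, the lid still shut (horizontal distance between each of slice_thin, slice_thick and pail below 0.1 m and z of each of slice_thin, slice_thick in the frame of pail below 0.1 m and angle between pail's own z axis and vertical below 0.15 rad and value of joint lid below 0.1 rad), for 0.2 s.
2. the lid is raised to 45 degrees, within 8 degrees (value of joint lid between 0.646 and 0.925 rad), for 0.2 s.
At the end, for the whole second after the job is handed in: Both slices lie inside the upright pail (tilt under 0.15 rad), and the lid stands still at 45 degrees, within 8 degrees (0.646 to 0.925 rad), carried by the gripper's fingers (contact over 0.7 N) and propped by nothing else (all of step 2 and horizontal distance between each of slice_thin, slice_thick and pail below 0.1 m and z of each of slice_thin, slice_thick in the frame of pail below 0.1 m and angle between pail's own z axis and vertical below 0.15 rad and velocity of joint lid between -0.05 and 0.05 rad/s and contact force between the fingers and lid above 0.7 N and contact force between each of slice_thin, slice_thick, pail, tin_b, calculator, tape_measure, weight_a and lid below 0.05 N); the arm keeps its last pose, push and grip.
It fails at once if the lid is opened (over 0.15 rad) before both slices are in the pail (value of joint lid above 0.15 rad and not (horizontal distance between each of slice_thin, slice_thick and pail below 0.1 m and z of each of slice_thin, slice_thick in the frame of pail below 0.1 m)).
It fails at once if the lid slams: it falls faster than 2.5 rad/s (velocity of joint lid below -2.5 rad/s).
It fails at once if the lid is thrown wide open, past 75 degrees (value of joint lid above 1.31 rad).
It fails at once if the pail is tipped or pushed more than 60 mm (angle between pail's own z axis and vertical above 0.35 rad or distance of pail from where it was at the start of the episode above 0.06 m).
It fails at once if a bystander is pushed more than 30 mm (distance of any of tin_b, calculator, tape_measure, weight_a from where it was at the start of the episode above 0.03 m).
It also fails if it takes over 69 s, if anything falls off the work surface, if the arm or the gripper's body presses on something with over 40 N, if the wrist force passes 120 N, or if a joint passes its speed limit or range.

## Working session

There is one attempt and no reset: what is moved stays moved. The work goes in short steps, Python scripts to look and compute and a tool call to move; the robot and the scene stay as the last step left them, time stands still between calls to the robot, and variables do not carry over. Pictures are saved under pics/ and viewed, and the job is handed in when it is done.

Besides the shell and the picture viewer there is one more tool, called after "Request:" by a JSON object that holds its "api" and its "payload", one argument or row to a line. drive_tool: Moves the arm, as the interface text tells. Scaled input: -1 to 1 covers 0.2 m each way for a shift and 90 degrees each way for a turn. Its arguments: {"type":"object","properties":{"gripper":{"type":"array","items":{"type":"number"}},"dp":{"type":"array","items":{"type":"array","items":{"type":"number"}}},"twist":{"type":"array","items":{"type":"number"}},"newtons":{"type":"number"}},"required":["gripper","dp","twist"]}

```bash
mkdir -p pics
python3 - <<'E'
from rig import ctrl,cams,job
import cv2,numpy as np
for n in("scene","top"):
    c=cams.capture(n); cv2.imwrite(f"pics/{n}0.png",c["pixels"][:,:,::-1]); np.savez(f"{n}0.npz",**c)
    print(n,c["camera_matrix"],c["xyz"],c["orientation"])
print(ctrl.sense(),ctrl.tcp_to_grasp)
E
```

```text
scene [[470.93569962   0.         322.7001641 ]
 [  0.         470.93569962 207.18452235]
 [  0.           0.           1.        ]] [226.3845108  595.14539972 938.31785135] [ 0.07146364 -0.19650493  0.92476447 -0.31794564]
top [[405.7256062    0.         322.05759942]
 [  0.         405.7256062  201.52274495]
 [  0.           0.           1.        ]] [ 463.15358271  -41.35010857 1167.36801833] [-0.02093452  0.70794008 -0.70559243  0.02284526]
{'time_s': 0.1, 'joints': array([ 1.12657215e+00,  3.13417136e-01,  1.49830512e+00, -6.71469831e-06,
        1.33095631e+00, -2.23390517e-01]), 'dq': array([ 2.24731138e-03, -2.88338266e-04, -1.45194776e-03,  8.90231545e-05,
        1.01220741e-03,  6.50895648e-04]), 'tau': array([ 3.49132177e-03, -4.12904441e+01, -2.60141623e+01, -1.29294008e-04,
        2.96422186e-03, -9.02402036e-06]), 'eef_pos': array([114.91928469, 512.06566642, 230.80155041]), 'ee_rot': array([-1.74815752e-04,  1.10191793e-01,  9.93910194e-01, -5.14057241e-04]), 'force': array([ 0.65895409, -0.47605781, -0.49671608]), 'wrist_torque': array([ 0.02701414,  0.03187112, -0.00113965]), 'grip_width': 0.9972060255919136} 18.700000000000003
```

View pics/scene0.png

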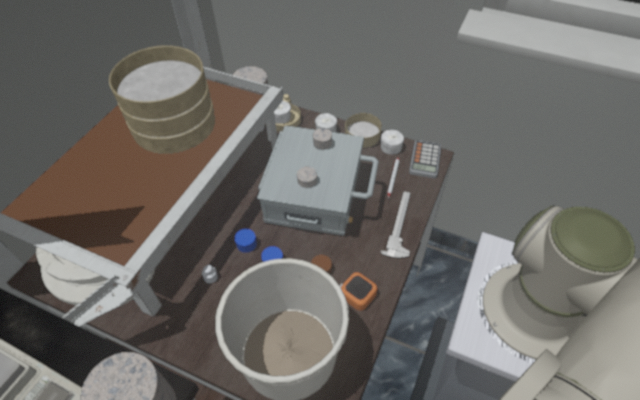

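View pics/top0.png

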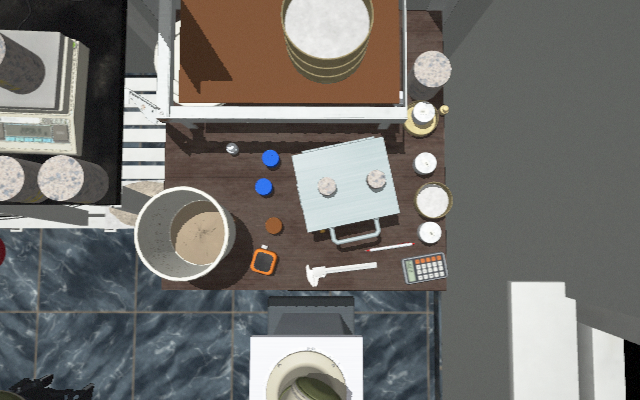

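The top view shows the pail at (185,233), the lid spanning (292-400,138-230), and the slices at (327,186) and (376,180). The blue and brown look-alikes lie on the bench. The handle bar is near (357,238).

```bash
cat > h.py <<'E'
import numpy as np,cv2
from scipy.spatial.transform import Rotation as R
def rot(q): return R.from_quat([q[1],q[2],q[3],q[0]])
def ray(c,u,v):
    K=c["camera_matrix"];d=np.linalg.solve(K,[u,v,1.]);return rot(c["orientation"]).apply(d)
def onz(c,u,v,z):
    d=ray(c,u,v);o=c["xyz"];return (o+d*(z-o[2])/d[2])
def proj(c,p):
    q=rot(c["orientation"]).inv().apply(np.array(p,float)-c["xyz"]);r=c["camera_matrix"]@q;return r[:2]/r[2]
E
python3 - <<'E'
from h import *
t=dict(np.load("top0.npz"));s=dict(np.load("scene0.npz"))
im=t["pixels"][:,:,::-1]
cv2.imwrite("pics/t_lid.png",cv2.resize(im[125:255,280:415],None,fx=5.5,fy=4.5,interpolation=cv2.INTER_CUBIC) if 0 else cv2.resize(im[125:255,280:415],None,fx=4.5,fy=4.5,interpolation=cv2.INTER_CUBIC))
im=s["pixels"][:,:,::-1]
cv2.imwrite("pics/s_lid.png",cv2.resize(im[115:240,250:390],None,fx=4.5,fy=4.5,interpolation=cv2.INTER_CUBIC))
E
```

```text
(no output)
```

View pics/t_lid.png

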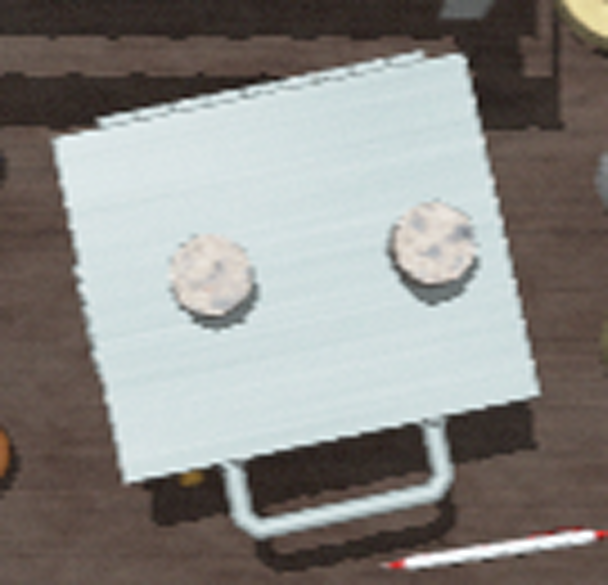

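View pics/s_lid.png

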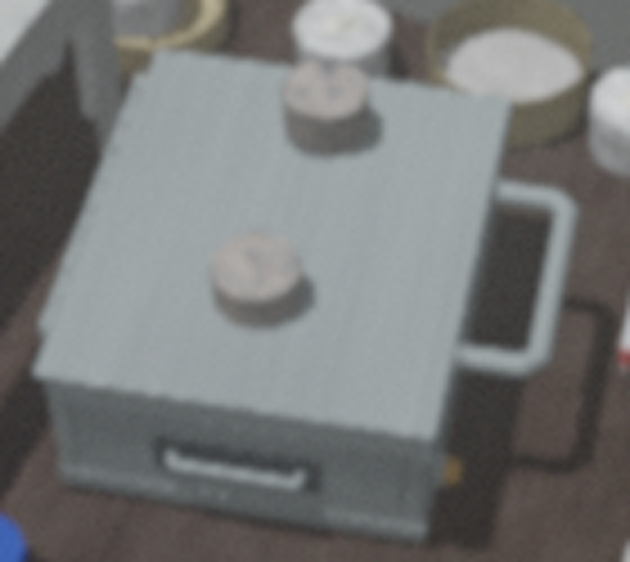

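Run:
```python
from h import *
t=dict(np.load("top0.npz"));s=dict(np.load("scene0.npz"))
cv=lambda x,y:(280+(x+.5)/4.5-.5,125+(y+.5)/4.5-.5)
cs=lambda x,y:(250+(x+.5)/4.5-.5,115+(y+.5)/4.5-.5)
T=lambda x,y,z:onz(t,*cv(x,y),z); S=lambda x,y,z:onz(s,*cs(x,y),z)
fl=T(127,482,106);fr=T(540,394,106);bl=T(53,140,106);br=T(467,55,106)
print("corners",fl,fr,bl,br,np.linalg.norm(fl-fr),np.linalg.norm(fl-bl))
for a,b in((fl,fr),(bl,br)):
    d=a-b;print("yaw",np.arctan2(-d[0],d[1]))
for a,b in((fl,bl),(fr,br)):
    d=b-a;print("yaw",np.arctan2(d[1],d[0]))
print("scene corners fl fr bl", S(437,438,106),S(508,98,106),S(38,376,106))
# handle bar outer ends center: 
h1=T(262,528,94);h2=T(437,492,94);print("bar top",h1,h2,(h1+h2)/2)
h1=S(540,358,94);h2=S(563,203,94);print("bar scene",h1,h2,(h1+h2)/2)
# slices top discs
for (x,y,z,n) in((212,274,130,"L24"),(212,274,137,"L31"),(434,242,130,"R24"),(434,242,137,"R31")): print(n,T(x,y,z))
for (x,y,z,n) in((257,264,130,"L24"),(257,264,137,"L31"),(327,92,130,"R24"),(327,92,137,"R31")): print("s",n,S(x,y,z))
# pail rim
for c,nm in((t,"t"),(s,"s")):
    g=c["pixels"].astype(int); 
    pts={"t":[(135,233),(236,233),(185,187),(185,279)],"s":[]}[nm]
    for u,v in pts: print(nm,onz(c,u,v,178))
im=t["pixels"][:,:,::-1]
cv2.imwrite("pics/t_p.png",cv2.resize(im[170:295,115:290],None,fx=4.5,fy=4.5,interpolation=cv2.INTER_CUBIC))
```

```text
corners [449.90748185  -7.26135256 106.        ] [ 501.73789525 -247.25006598  106.        ] [649.78591527  37.21078222 106.        ] [ 701.16599656 -205.98178727  106.        ] 245.52184083102605 204.76610784412014
yaw 0.2127033207050019
yaw 0.20821133993292346
yaw 0.21892974314596825
yaw 0.20405304409524694
scene corners fl fr bl [443.7032635   -5.91695295 106.        ] [ 498.97491726 -245.85043544  106.        ] [643.69876296  39.09593978 106.        ]
bar top [423.15116443 -86.05291896  94.        ] [ 444.49166061 -188.65752016   94.        ] [ 433.82141252 -137.35521956   94.        ]
bar scene [417.97284529 -84.22460686  94.        ] [ 445.36372673 -192.72992187   94.        ] [ 431.66828601 -138.47726436   94.        ]
L24 [568.74621927 -55.89638309 130.        ]
L31 [568.03369638 -55.79822706 137.        ]
R24 [ 587.56119706 -182.72902825  130.        ]
R31 [ 586.72171359 -181.77502502  137.        ]
s L24 [564.7097326  -55.39474146 130.        ]
s L31 [561.77984982 -49.76109006 137.        ]
s R24 [ 583.94602746 -186.04059374  130.        ]
s R31 [ 580.84955914 -179.27555454  137.        ]
t [446.36850104 410.07303502 178.        ]
t [447.1507716  164.95216241 178.        ]
t [558.95437273 291.47494765 178.        ]
t [336.11430897 286.09995982 178.        ]
```

View pics/t_p.png

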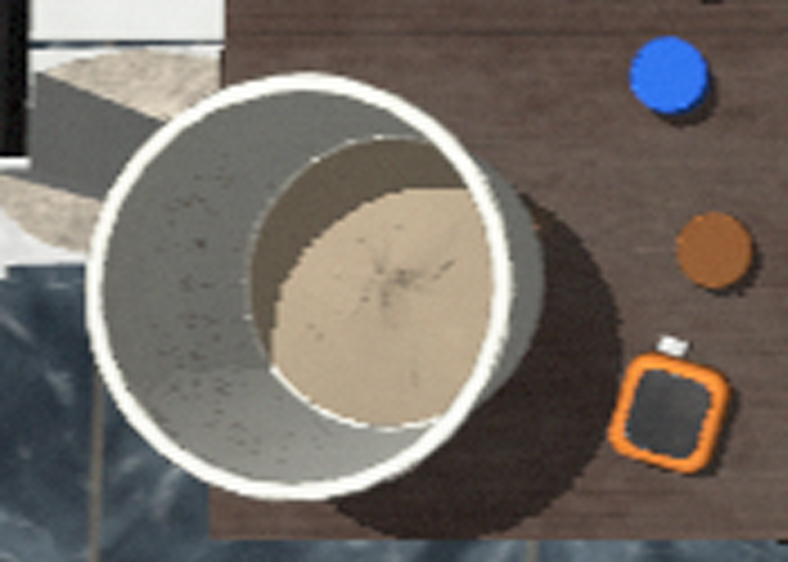

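```bash
cat >> h.py <<'E'
def go(p,yaw=None):
    from rig import ctrl
    s=ctrl.sense();r=rot(s["ee_rot"]);d=r.inv().apply(np.array(p,float)-s["eef_pos"])
    y=r.apply([0,1,0]);a=np.arctan2(y[1],y[0])
    print("t",s["time_s"],"pos",s["eef_pos"].round(1),"yaw",round(a,4),"F",s["force"].round(1),"grip",round(s["grip_width"],3))
    print("dp",(d/200).round(4),"twist",None if yaw is None else round((a-yaw)/(np.pi/2),4))
E
python3 -c "
from h import *
go([567,-56,230],.21)"
```

```text
t 0.1 pos [114.9 512.1 230.8] yaw 1.35 F [ 0.7 -0.5 -0.5] grip 0.997
dp [-2.8277 -2.2762  0.0058] twist 0.7257
```

Request:
{"api": "drive_tool", "payload": {
  "gripper": [1,1,1,1,1,1,1,1,1],
  "dp": [
    [-0.2,-0.16,-0.05],
    [-0.4,-0.32,-0.05],
    [-0.6,-0.48,-0.05],
    [-0.8,-0.64,-0.05],
    [-1,-0.8,-0.05],
    [-1,-0.8,-0.05],
    [-1,-0.8,-0.05],
    [-1,-0.8,-0.05],
    [-1,-0.8,-0.05]
  ],
  "twist": [0.09,0.18,0.27,0.36,0.45,0.54,0.63,0.727,0.727],
  "newtons": 40
}}

```text
time_s: 1.0
eef_pos: [275.1, 312.2, 241.1]
ee_rot: [-0.0, 0.631, 0.776, -0.0]
force: [-0.4, -0.4, -1.2]
grip_width: 1.0
```

```bash
python3 -c "
from h import *
go([567,-56,230],.21)"
```

```text
t 1.0 pos [275.1 312.2 241.1] yaw 0.2062 F [-0.4 -0.4 -1.2] grip 1.0
dp [-2.1007  1.0517  0.0555] twist -0.0024
```

Request:
{"api": "drive_tool", "payload": {
  "gripper": [1,1,1,1,1],
  "dp": [
    [-0.2,0.1,0],
    [-0.4,0.2,0],
    [-0.6,0.3,0],
    [-0.8,0.4,0],
    [-1,0.5,0]
  ],
  "twist": [0,0,0,0,0]
}}

```text
time_s: 1.5
eef_pos: [415.0, 135.8, 241.3]
ee_rot: [-0.0, 0.628, 0.778, 0.0]
force: [0.0, 0.2, 0.1]
grip_width: 1.003
```

Request:
{"api": "drive_tool", "payload": {
  "gripper": [1,1,1,1,1,1],
  "dp": [
    [-0.2,0.1,0],
    [-0.4,0.2,0],
    [-0.6,0.3,0],
    [-0.8,0.4,0],
    [-1,0.5,0],
    [-1,0.5,0]
  ],
  "twist": [0,0,0,0,0,0]
}}

```text
time_s: 2.1
eef_pos: [555.2, -41.4, 239.9]
ee_rot: [-0.0, 0.63, 0.777, -0.001]
force: [0.1, 0.7, -0.9]
grip_width: 0.998
```

Run:
```python
from h import *
go([567,-56,110],.21)
from rig import cams
for n in("scene","top"):
    c=cams.capture(n); cv2.imwrite(f"pics/{n}1.png",c["pixels"][:,:,::-1])
```

```text
t 2.1 pos [555.2 -41.4 239.9] yaw 0.2087 F [ 0.1  0.7 -0.9] grip 0.998
dp [-0.0836  0.0436  0.6495] twist -0.0009
```

View pics/scene1.png

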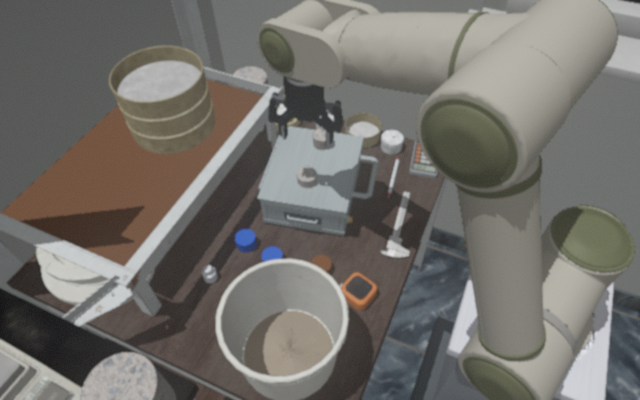

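Scene view: the gripper is above the lid, near the slices at about (305,105), and nothing is disturbed. Next I align and descend.

Request:
{"api": "drive_tool", "payload": {
  "gripper": [1,1,1,1,1,1,1,1],
  "dp": [
    [-0.084,0.044,0.1],
    [-0.084,0.044,0.25],
    [-0.084,0.044,0.4],
    [-0.084,0.044,0.5],
    [-0.084,0.044,0.57],
    [-0.084,0.044,0.62],
    [-0.084,0.044,0.64],
    [-0.084,0.044,0.64]
  ],
  "twist": [0,0,0,0,0,0,0,0]
}}

```text
time_s: 3.0
eef_pos: [565.3, -51.9, 113.4]
ee_rot: [-0.0, 0.629, 0.777, 0.0]
force: [1.0, 0.2, -0.2]
grip_width: 1.005
```

Run:
```python
from h import *
go([567,-56,110],.21)
from rig import cams
c=cams.capture("scene");im=c["pixels"][80:240,230:400,::-1]; cv2.imwrite("pics/s2.png",cv2.resize(im,None,fx=3.7,fy=3.7,interpolation=2))
```

```text
t 3.0 pos [565.3 -51.9 113.4] yaw 0.2094 F [ 1.   0.2 -0.2] grip 1.005
dp [-0.022   0.0038  0.0172] twist -0.0004
```

View pics/s2.png

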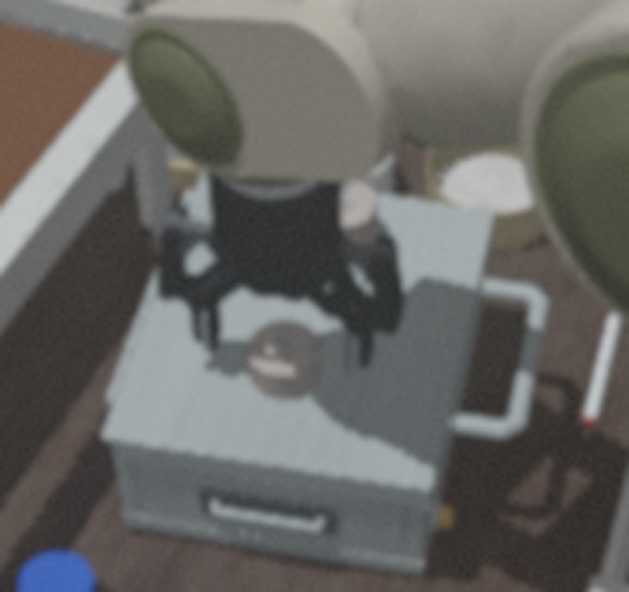

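The slice sits between the fingers. I'll make a small correction and close.

Request:
{"api": "drive_tool", "payload": {
  "gripper": [1,1,0,0,0,0,0,0],
  "dp": [
    [-0.02,0.004,0.01],
    [-0.02,0.004,0.015],
    [-0.02,0.004,0.015],
    [-0.02,0.004,0.015],
    [-0.02,0.004,0.015],
    [-0.02,0.004,0.015],
    [-0.02,0.004,0.015],
    [-0.02,0.004,0.015]
  ],
  "twist": [0,0,0,0,0,0,0,0],
  "newtons": 40
}}

```text
time_s: 3.85
eef_pos: [567.3, -56.1, 110.7]
ee_rot: [0.0, 0.63, 0.777, 0.0]
force: [-1.2, 0.3, 5.1]
grip_width: 0.525
```

Request:
{"api": "drive_tool", "payload": {
  "gripper": [0,0,0,0,0,0,0,0],
  "dp": [
    [0,0,-0.02],
    [0,0,-0.06],
    [0,0,-0.12],
    [0,0,-0.22],
    [0,0,-0.35],
    [0,0,-0.5],
    [0,0,-0.65],
    [0,0,-0.65]
  ],
  "twist": [0,0,0,0,0,0,0,0]
}}

```text
time_s: 4.65
eef_pos: [568.4, -56.4, 245.4]
ee_rot: [0.004, 0.63, 0.777, 0.002]
force: [0.1, -0.2, -0.4]
grip_width: 0.528
```

Run:
```python
from h import *
go([447,296,240],.21)
from rig import cams
c=cams.capture("scene");im=c["pixels"][40:240,210:400,::-1]; cv2.imwrite("pics/s3.png",cv2.resize(im,None,fx=3,fy=3,interpolation=2))
```

```text
t 4.65 pos [568.4 -56.4 245.4] yaw 0.2082 F [ 0.1 -0.2 -0.4] grip 0.528
dp [ 1.8497 -0.23    0.0177] twist -0.0012
```

View pics/s3.png

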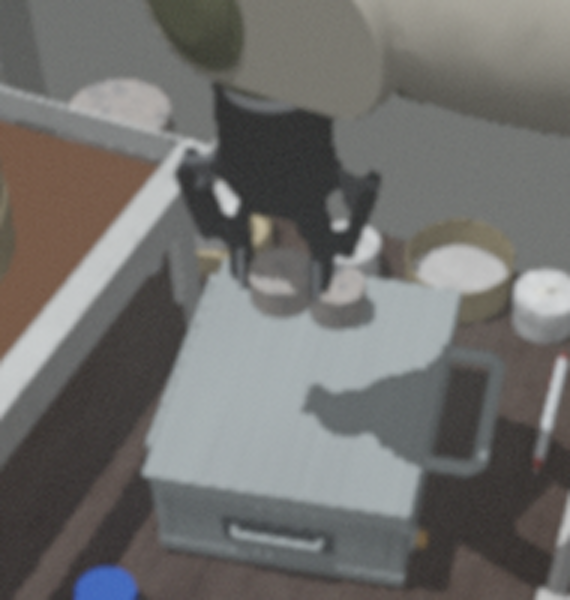

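Request:
{"api": "drive_tool", "payload": {
  "gripper": [0,0,0,0,0,0],
  "dp": [
    [0.15,-0.02,0],
    [0.35,-0.04,0],
    [0.55,-0.06,0],
    [0.75,-0.08,0],
    [1,-0.11,0],
    [1,-0.11,0]
  ],
  "twist": [0,0,0,0,0,0]
}}

```text
time_s: 5.3
eef_pos: [501.9, 139.4, 239.8]
ee_rot: [-0.001, 0.628, 0.778, -0.0]
force: [0.3, -1.1, -1.2]
grip_width: 0.531
```

Request:
{"api": "drive_tool", "payload": {
  "gripper": [0,0,0,0,0,0,0],
  "dp": [
    [0.25,-0.03,0],
    [0.5,-0.06,0],
    [0.75,-0.09,0],
    [0.9,-0.11,0],
    [1,-0.12,0],
    [1,-0.12,0],
    [1,-0.12,0]
  ],
  "twist": [0,0,0,0,0,0,0]
}}

```text
time_s: 6.0
eef_pos: [439.4, 325.3, 239.7]
ee_rot: [-0.0, 0.63, 0.777, -0.001]
force: [0.6, -0.8, -0.1]
grip_width: 0.524
```

Run:
```python
from h import *
go([440,330,60],.21)
from rig import cams
c=cams.capture("top");im=c["pixels"][100:300,100:400,::-1]; cv2.imwrite("pics/t4.png",cv2.resize(im,None,fx=2.5,fy=2.5,interpolation=2))
```

```text
t 6.0 pos [439.4 325.3 239.7] yaw 0.2083 F [ 0.6 -0.8 -0.1] grip 0.524
dp [0.0231 0.0087 0.8983] twist -0.0011
```

View pics/t4.png

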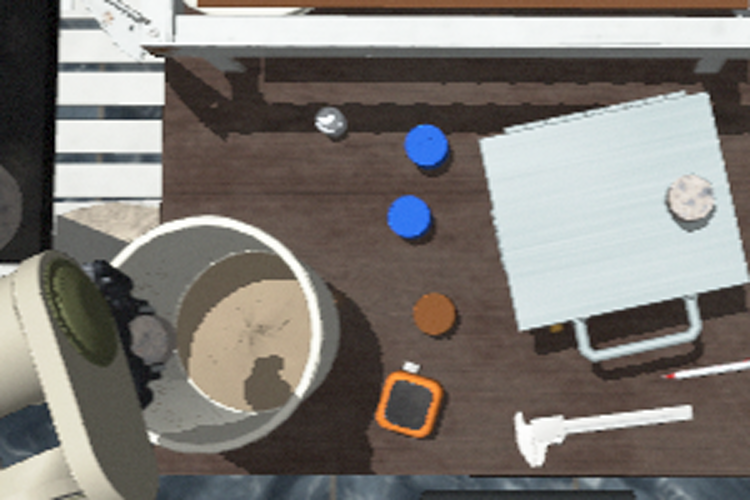

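Request:
{"api": "drive_tool", "payload": {
  "gripper": [0,0,0,0,0,0,0],
  "dp": [
    [-0.04,0,0],
    [-0.04,0,0.2],
    [-0.04,0,0.4],
    [-0.04,0,0.6],
    [-0.04,0,0.75],
    [-0.04,0,0.8],
    [-0.04,0,0.8]
  ],
  "twist": [0,0,0,0,0,0,0]
}}

```text
time_s: 6.75
eef_pos: [441.2, 317.0, 79.8]
ee_rot: [-0.0, 0.63, 0.776, -0.001]
force: [-0.2, -0.2, -1.5]
grip_width: 0.53
```

Run:
```python
from h import *
go([440,330,60],.21)
from rig import cams
c=cams.capture("scene");im=c["pixels"][150:400,150:450,::-1]; cv2.imwrite("pics/s5.png",cv2.resize(im,None,fx=2.3,fy=2.3,interpolation=2))
```

```text
t 6.75 pos [441.2 317.   79.8] yaw 0.2069 F [-0.2 -0.2 -1.5] grip 0.53
dp [0.0649 0.0076 0.099 ] twist -0.0019
```

View pics/s5.png

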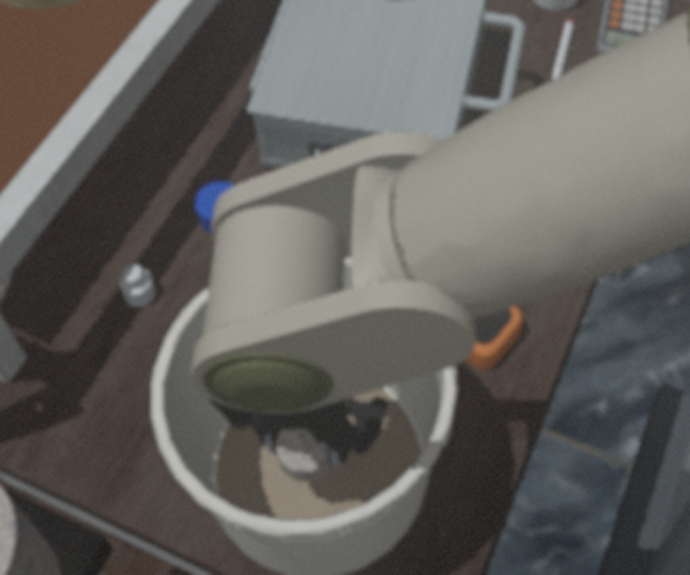

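The slice is inside the pail mouth and no forces show. Releasing it now.

Request:
{"api": "drive_tool", "payload": {
  "gripper": [0.75,0.75,0.75,0.75,0.75,0.75,0.8,0.8,0.9,1,1],
  "dp": [
    [0,0,0],
    [0,0,0],
    [0,0,0],
    [0,0,0],
    [0,0,0],
    [0,0,-0.2],
    [0,0,-0.4],
    [0,0,-0.6],
    [0,0,-0.8],
    [0,0,-0.8],
    [0,0,-0.8]
  ],
  "twist": [0,0,0,0,0,0,0,0,0,0,0]
}}

```text
time_s: 7.9
eef_pos: [441.1, 318.0, 240.6]
ee_rot: [0.0, 0.63, 0.777, 0.001]
force: [-0.1, 0.0, -0.5]
grip_width: 0.997
```

Run:
```python
from h import *
go([584,-180.5,240],.21)
from rig import cams
c=cams.capture("scene");im=c["pixels"][150:400,150:450,::-1]; cv2.imwrite("pics/s6.png",cv2.resize(im,None,fx=2.3,fy=2.3,interpolation=2))
```

```text
t 7.9 pos [441.1 318.  240.6] yaw 0.2081 F [-0.1  0.  -0.5] grip 0.997
dp [-2.5863  0.1839  0.0027] twist -0.0012
```

View pics/s6.png

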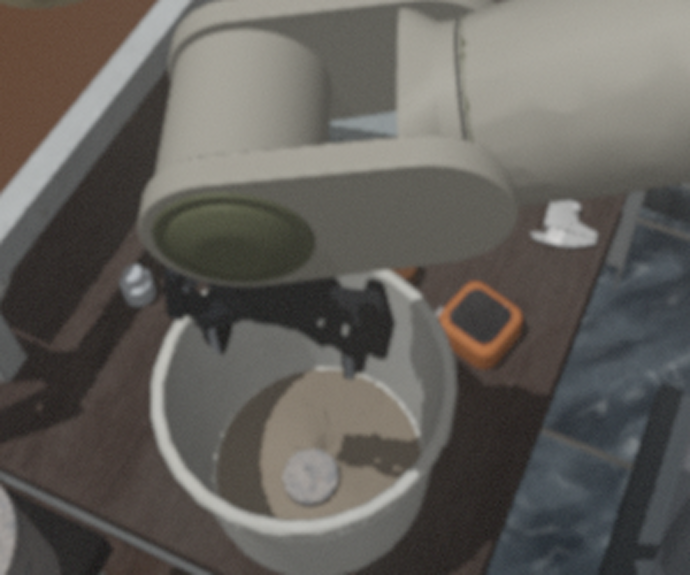

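The thin slice lies on the pail floor at crop (310,475). Now the thick slice.

Request:
{"api": "drive_tool", "payload": {
  "gripper": [1,1,1,1,1],
  "dp": [
    [-0.2,0.01,0],
    [-0.4,0.02,0],
    [-0.6,0.04,0],
    [-0.8,0.05,0],
    [-1,0.07,0]
  ],
  "twist": [0,0,0,0,0]
}}

```text
time_s: 8.45
eef_pos: [495.7, 123.6, 238.9]
ee_rot: [-0.001, 0.63, 0.777, -0.001]
force: [0.2, -0.1, 0.6]
grip_width: 0.998
```

Request:
{"api": "drive_tool", "payload": {
  "gripper": [1,1,1,1,1],
  "dp": [
    [-0.2,0.01,0],
    [-0.4,0.02,0],
    [-0.6,0.04,0],
    [-0.8,0.05,0],
    [-1,0.07,0]
  ],
  "twist": [0,0,0,0,0]
}}

```text
time_s: 8.95
eef_pos: [550.8, -69.2, 238.7]
ee_rot: [-0.001, 0.63, 0.777, -0.0]
force: [0.8, 0.4, -0.1]
grip_width: 0.996
```

Request:
{"api": "drive_tool", "payload": {
  "gripper": [1,1,1,1,1],
  "dp": [
    [-0.2,0.02,0],
    [-0.4,0.03,0],
    [-0.55,0.04,0],
    [-0.55,0.04,0],
    [-0.55,0.04,0]
  ],
  "twist": [0,0,0,0,0]
}}

```text
time_s: 9.45
eef_pos: [581.2, -173.7, 238.6]
ee_rot: [-0.002, 0.63, 0.776, -0.0]
force: [0.2, 0.7, -0.3]
grip_width: 1.003
```

Run:
```python
from h import *
go([584,-180.5,111],.21)
```

```text
t 9.45 pos [ 581.2 -173.7  238.6] yaw 0.2072 F [ 0.2  0.7 -0.3] grip 1.003
dp [-0.0375  0.008   0.6377] twist -0.0018
```

Request:
{"api": "drive_tool", "payload": {
  "gripper": [1,1,1,1,1,1,1,1,1],
  "dp": [
    [-0.03,0.005,0.1],
    [-0.03,0.005,0.25],
    [-0.03,0.005,0.4],
    [-0.03,0.005,0.5],
    [-0.03,0.005,0.57],
    [-0.03,0.005,0.61],
    [-0.03,0.005,0.63],
    [-0.03,0.005,0.63],
    [-0.03,0.005,0.63]
  ],
  "twist": [0,0,0,0,0,0,0,0,0]
}}

```text
time_s: 10.35
eef_pos: [584.2, -179.4, 115.1]
ee_rot: [0.001, 0.63, 0.777, 0.0]
force: [0.2, -0.5, 0.5]
grip_width: 1.002
```

Run:
```python
from h import *
go([584,-180.5,111],.21)
from rig import cams
c=cams.capture("scene");im=c["pixels"][80:240,230:400,::-1]; cv2.imwrite("pics/s7.png",cv2.resize(im,None,fx=3.7,fy=3.7,interpolation=2))
```

```text
t 10.35 pos [ 584.2 -179.4  115.1] yaw 0.2081 F [ 0.2 -0.5  0.5] grip 1.002
dp [-0.0052 -0.0023  0.0206] twist -0.0012
```

View pics/s7.png

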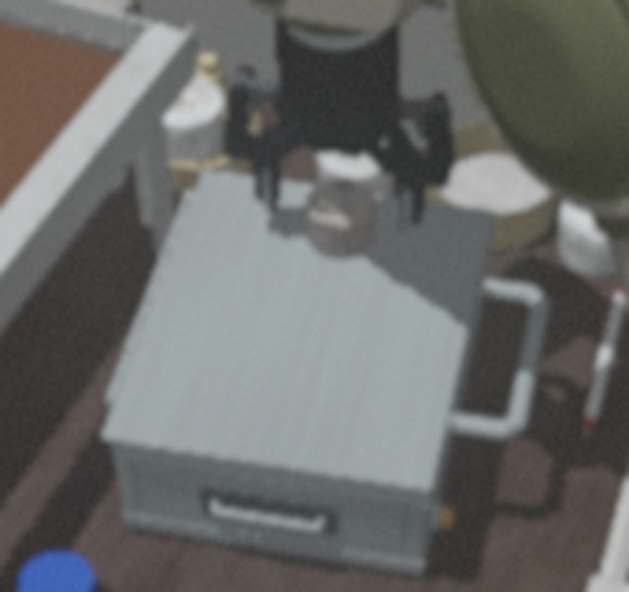

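The thick slice sits between the fingers, at crop (340,218). Closing, then lifting.

Request:
{"api": "drive_tool", "payload": {
  "gripper": [0,0,0,0,0,0,0,0,0,0,0,0,0,0],
  "dp": [
    [-0.005,0,0.01],
    [-0.005,0,0.01],
    [-0.005,0,0.01],
    [-0.005,0,0.01],
    [-0.005,0,0.01],
    [-0.005,0,0.01],
    [-0.005,0,-0.01],
    [-0.005,0,-0.05],
    [-0.005,0,-0.12],
    [-0.005,0,-0.22],
    [-0.005,0,-0.35],
    [-0.005,0,-0.5],
    [-0.005,0,-0.63],
    [-0.005,0,-0.63]
  ],
  "twist": [0,0,0,0,0,0,0,0,0,0,0,0,0,0],
  "newtons": 40
}}

```text
time_s: 11.8
eef_pos: [585.2, -180.7, 245.2]
ee_rot: [0.004, 0.63, 0.777, 0.001]
force: [1.0, 0.2, -1.7]
grip_width: 0.528
```

Run:
```python
from h import *
go([452,272,240],.21)
```

```text
t 11.8 pos [ 585.2 -180.7  245.2] yaw 0.2082 F [ 1.   0.2 -1.7] grip 0.528
dp [ 2.3526 -0.184   0.0128] twist -0.0011
```

Request:
{"api": "drive_tool", "payload": {
  "gripper": [0,0,0,0,0],
  "dp": [
    [0.15,-0.01,0],
    [0.35,-0.03,0],
    [0.55,-0.04,0],
    [0.78,-0.06,0],
    [1,-0.08,0]
  ],
  "twist": [0,0,0,0,0]
}}

```text
time_s: 12.3
eef_pos: [526.0, 13.8, 239.8]
ee_rot: [-0.0, 0.63, 0.777, -0.0]
force: [0.3, 0.0, -1.2]
grip_width: 0.53
```

Request:
{"api": "drive_tool", "payload": {
  "gripper": [0,0,0,0,0],
  "dp": [
    [0.23,-0.02,0],
    [0.45,-0.04,0],
    [0.68,-0.06,0],
    [0.85,-0.07,0],
    [1,-0.08,0]
  ],
  "twist": [0,0,0,0,0]
}}

```text
time_s: 12.8
eef_pos: [469.0, 206.3, 240.0]
ee_rot: [-0.0, 0.629, 0.777, -0.0]
force: [0.3, -0.2, -0.5]
grip_width: 0.531
```

Request:
{"api": "drive_tool", "payload": {
  "gripper": [0,0,0,0,0],
  "dp": [
    [0.15,-0.01,0],
    [0.25,-0.02,0],
    [0.3,-0.02,0],
    [0.3,-0.02,0],
    [0.3,-0.02,0]
  ],
  "twist": [0,0,0,0,0]
}}

```text
time_s: 13.3
eef_pos: [454.1, 261.7, 240.1]
ee_rot: [0.0, 0.63, 0.777, -0.0]
force: [0.0, 0.1, -0.6]
grip_width: 0.531
```

Run:
```python
from h import *
go([452,272,80],.21)
from rig import cams
c=cams.capture("scene");im=c["pixels"][150:400,150:450,::-1]; cv2.imwrite("pics/s8.png",cv2.resize(im,None,fx=2.3,fy=2.3,interpolation=2))
```

```text
t 13.3 pos [454.1 261.7 240.1] yaw 0.2077 F [ 0.   0.1 -0.6] grip 0.531
dp [5.270e-02 7.000e-04 8.004e-01] twist -0.0015
```

View pics/s8.png

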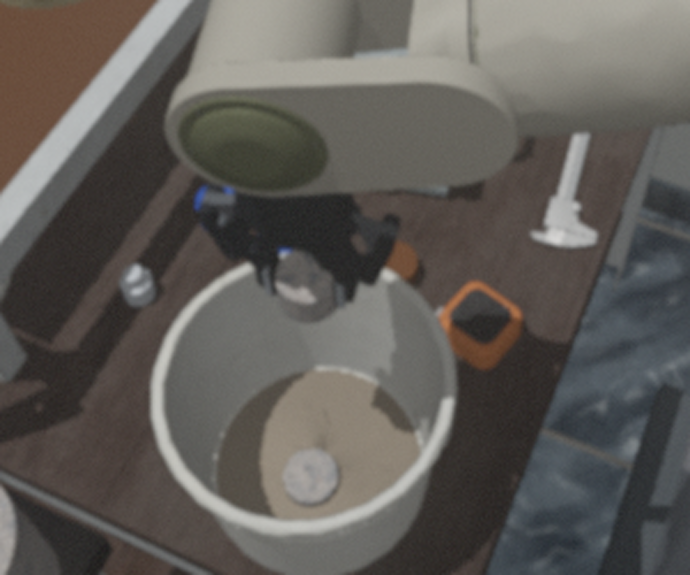

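Request:
{"api": "drive_tool", "payload": {
  "gripper": [0,0,0,0,0,0,0,0.75,0.75,0.75,0.75,0.75,0.75,0.8,0.8,0.9,1,1],
  "dp": [
    [0.04,0,0],
    [0.04,0,0.2],
    [0.04,0,0.4],
    [0.04,0,0.6],
    [0.04,0,0.75],
    [0.04,0,0.8],
    [0.04,0,0.8],
    [0.04,0,0.8],
    [0.04,0,0.8],
    [0.04,0,0.8],
    [0.04,0,0.8],
    [0.04,0,0.8],
    [0.04,0,0.6],
    [0.04,0,0.4],
    [0.04,0,0.2],
    [0.04,0,0],
    [0.04,0,0],
    [0.04,0,0]
  ],
  "twist": [0,0,0,0,0,0,0,0,0,0,0,0,0,0,0,0,0,0]
}}

```text
time_s: 15.15
eef_pos: [452.3, 270.2, 240.7]
ee_rot: [0.0, 0.63, 0.777, 0.0]
force: [-0.6, -0.1, -0.1]
grip_width: 1.003
```

Run:
```python
from h import *
go([432.5,-136.5,200],.21)
from rig import cams
c=cams.capture("scene");im=c["pixels"][150:400,150:450,::-1]; cv2.imwrite("pics/s9.png",cv2.resize(im,None,fx=2.3,fy=2.3,interpolation=2))
```

```text
t 15.15 pos [452.3 270.2 240.7] yaw 0.208 F [-0.6 -0.1 -0.1] grip 1.003
dp [-1.9694 -0.517   0.2025] twist -0.0012
```

View pics/s9.png

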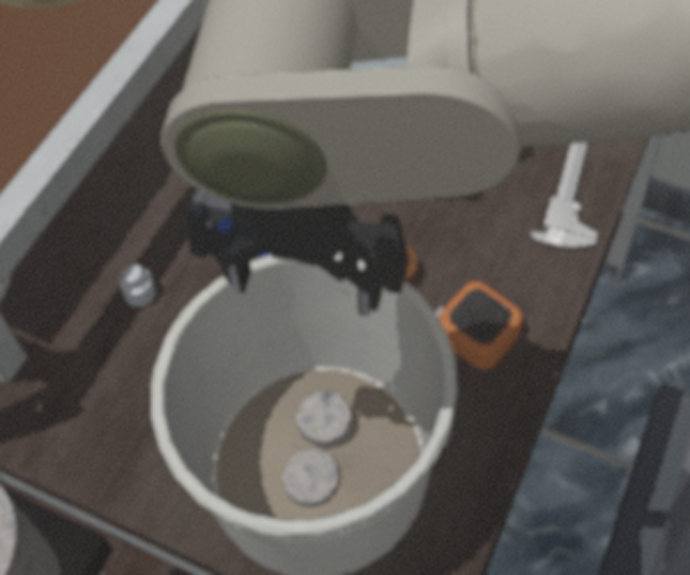

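Both slices lie in the pail, at crop (323,415) and (310,475). Now the handle, with the gripper part open so the inner finger fits the 36 mm gap.

Request:
{"api": "drive_tool", "payload": {
  "gripper": [0.33,0.33,0.33,0.33,0.33],
  "dp": [
    [-0.2,-0.05,0],
    [-0.4,-0.1,0],
    [-0.6,-0.15,0],
    [-0.8,-0.2,0],
    [-1,-0.26,0]
  ],
  "twist": [0,0,0,0,0]
}}

```text
time_s: 15.7
eef_pos: [441.8, 62.3, 238.9]
ee_rot: [-0.001, 0.63, 0.777, -0.001]
force: [0.5, -0.2, 0.1]
grip_width: 0.33
```

Request:
{"api": "drive_tool", "payload": {
  "gripper": [0.33,0.33,0.33,0.33,0.33,0.33,0.33],
  "dp": [
    [-0.2,-0.05,0],
    [-0.4,-0.1,0.02],
    [-0.6,-0.15,0.06],
    [-0.8,-0.2,0.12],
    [-0.95,-0.26,0.2],
    [-0.95,-0.26,0.2],
    [-0.95,-0.26,0.2]
  ],
  "twist": [0,0,0,0,0,0,0]
}}

```text
time_s: 16.4
eef_pos: [430.5, -132.7, 199.2]
ee_rot: [-0.001, 0.63, 0.776, -0.0]
force: [-0.0, -0.1, 0.3]
grip_width: 0.33
```

Run:
```python
from h import *
go([432.5,-136.5,125],.21)
```

```text
t 16.4 pos [ 430.5 -132.7  199.2] yaw 0.2066 F [-0.  -0.1  0.3] grip 0.33
dp [-0.0213  0.0068  0.3711] twist -0.0021
```

Request:
{"api": "drive_tool", "payload": {
  "gripper": [0.33,0.33,0.33,0.33,0.33],
  "dp": [
    [-0.015,0.005,0.1],
    [-0.015,0.005,0.25],
    [-0.015,0.005,0.36],
    [-0.015,0.005,0.38],
    [-0.015,0.005,0.38]
  ],
  "twist": [0,0,0,0,0]
}}

```text
time_s: 16.9
eef_pos: [432.8, -134.8, 124.5]
ee_rot: [-0.0, 0.629, 0.777, 0.0]
force: [-0.3, 0.2, 1.0]
grip_width: 0.329
```

Run:
```python
from h import *
go([432.5,-136.5,77],.21)
from rig import cams
c=cams.capture("scene");im=c["pixels"][90:240,260:430,::-1]; cv2.imwrite("pics/s10.png",cv2.resize(im,None,fx=4,fy=4,interpolation=2))
c=cams.capture("top");im=c["pixels"][125:285,280:450,::-1]; cv2.imwrite("pics/t10.png",cv2.resize(im,None,fx=3.7,fy=3.7,interpolation=2))
```

```text
t 16.9 pos [ 432.8 -134.8  124.5] yaw 0.2093 F [-0.3  0.2  1. ] grip 0.329
dp [-0.0081 -0.0031  0.2374] twist -0.0005
```

View pics/s10.png

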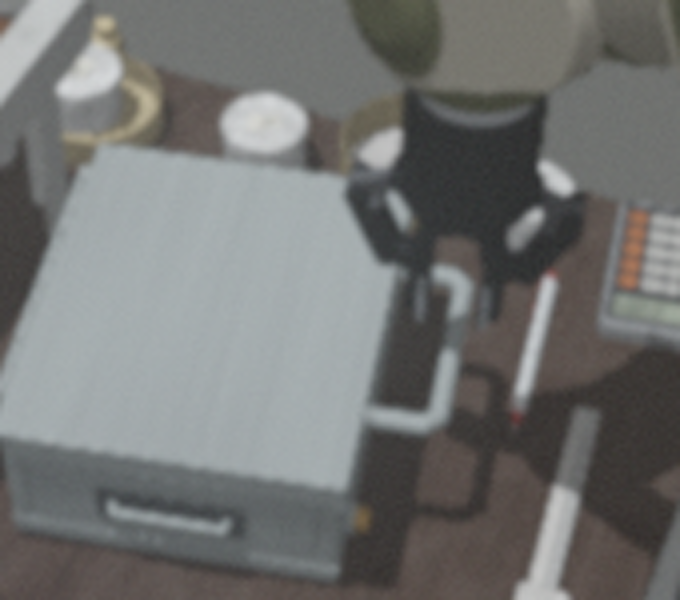

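View pics/t10.png

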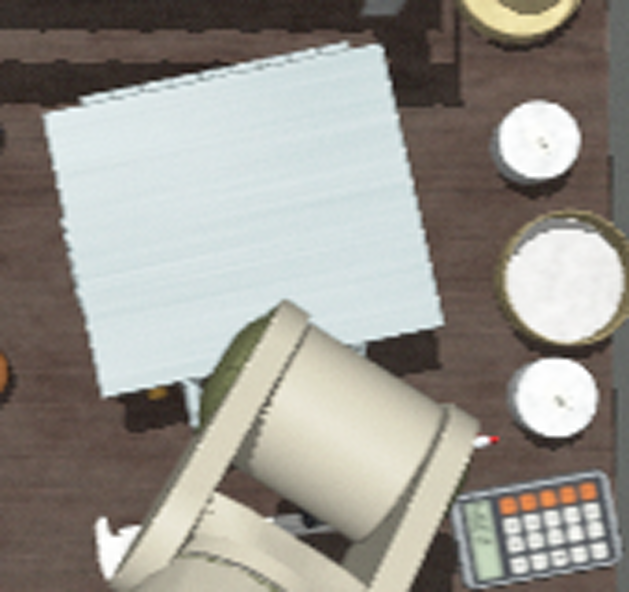

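The fingers at crop (420,300) and (490,300) straddle the bar at (462,300). Descending slowly.

Request:
{"api": "drive_tool", "payload": {
  "gripper": [0.33,0.33,0.33,0.33,0.33,0.33],
  "dp": [
    [-0.01,-0.002,0.04],
    [-0.01,-0.002,0.08],
    [-0.01,-0.002,0.12],
    [-0.01,-0.002,0.16],
    [-0.01,-0.002,0.2],
    [-0.01,-0.002,0.235]
  ],
  "twist": [0,0,0,0,0,0]
}}

```text
time_s: 17.6
eef_pos: [432.5, -137.6, 76.5]
ee_rot: [-0.0, 0.63, 0.777, -0.0]
force: [0.8, -0.4, -0.3]
grip_width: 0.328
```

Run:
```python
from h import *
go([432.5,-136.5,77],.21)
from rig import cams
c=cams.capture("scene");im=c["pixels"][90:240,260:430,::-1]; cv2.imwrite("pics/s11.png",cv2.resize(im,None,fx=4,fy=4,interpolation=2))
```

```text
t 17.6 pos [ 432.5 -137.6   76.5] yaw 0.208 F [ 0.8 -0.4 -0.3] grip 0.328
dp [ 0.0053  0.0011 -0.0025] twist -0.0013
```

View pics/s11.png

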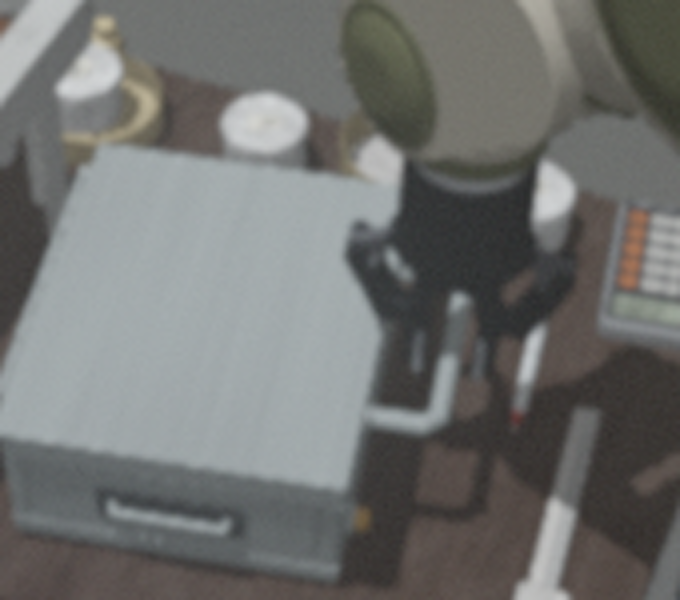

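The bar is between the fingers with no contact. Closing.

Request:
{"api": "drive_tool", "payload": {
  "gripper": [0,0,0,0,0,0],
  "dp": [
    [0,0,0],
    [0,0,0],
    [0,0,0],
    [0,0,0],
    [0,0,0],
    [0,0,0]
  ],
  "twist": [0,0,0,0,0,0],
  "newtons": 60
}}

```text
time_s: 18.25
eef_pos: [431.4, -137.7, 77.1]
ee_rot: [-0.001, 0.63, 0.777, -0.001]
force: [-6.9, -3.2, -1.2]
grip_width: 0.119
```

Run:
```python
from h import *
go([432.5,-136.5,77],.21)
# arc: displacement of handle along box x (tool y) and up for angles
r=np.hypot(252,8);a0=np.arctan2(-8,252)
for d in (2,5,10,15,20,25,30,35,40,45):
    a=a0+np.radians(d); print(d, round((252-r*np.cos(a))/200,4), round(-(r*np.sin(a)+8)/200,4))
```

```text
t 18.25 pos [ 431.4 -137.7   77.1] yaw 0.2087 F [-6.9 -3.2 -1.2] grip 0.119
dp [0.0048 0.0064 0.0006] twist -0.0009
2 -0.0006 -0.044
5 0.0013 -0.11
10 0.0122 -0.2194
15 0.0326 -0.3275
20 0.0623 -0.4334
25 0.1011 -0.5362
30 0.1488 -0.6354
35 0.2049 -0.7299
40 0.2691 -0.8193
45 0.3408 -0.9027
```

Request:
{"api": "drive_tool", "payload": {
  "gripper": [0,0,0,0,0,0,0],
  "dp": [
    [0,-0.006,0],
    [0,-0.006,-0.022],
    [0,-0.006,-0.066],
    [0,-0.005,-0.11],
    [0,0,-0.165],
    [0,0.006,-0.219],
    [0,0.006,-0.219]
  ],
  "twist": [0,0,0,0,0,0,0]
}}

```text
time_s: 18.95
eef_pos: [433.8, -137.3, 122.4]
ee_rot: [0.0, 0.63, 0.777, -0.0]
force: [-1.4, -0.4, -6.2]
grip_width: 0.115
```

Run:
```python
from h import *
go([432.5,-136.5,77],.21)
from rig import cams
c=cams.capture("scene");im=c["pixels"][90:240,260:430,::-1]; cv2.imwrite("pics/s12.png",cv2.resize(im,None,fx=4,fy=4,interpolation=2))
```

```text
t 18.95 pos [ 433.8 -137.3  122.4] yaw 0.2084 F [-1.4 -0.4 -6.2] grip 0.115
dp [ 0.0053 -0.0058  0.2269] twist -0.001
```

View pics/s12.png

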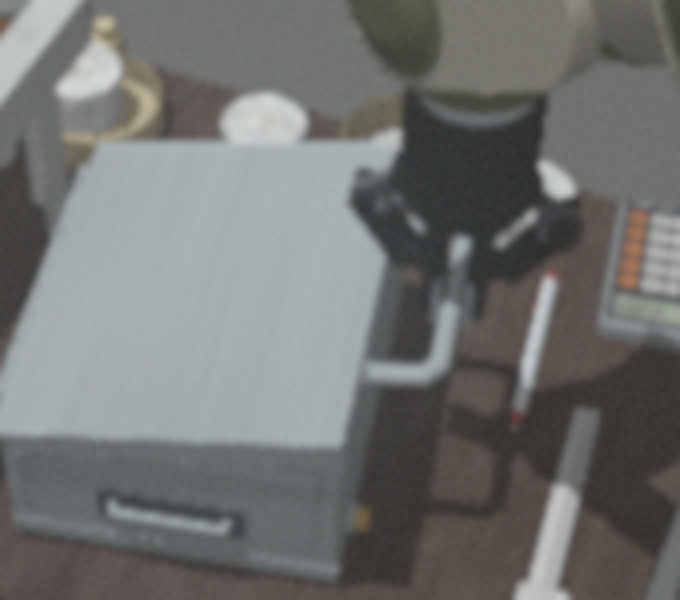

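The lid rises with the gripper at 10° and forces are small. Continuing to 30°.

Request:
{"api": "drive_tool", "payload": {
  "gripper": [0,0,0,0,0,0,0,0,0],
  "dp": [
    [0,0.009,-0.05],
    [0,0.02,-0.108],
    [0,0.034,-0.16],
    [0,0.05,-0.214],
    [0,0.068,-0.265],
    [0,0.089,-0.317],
    [0,0.112,-0.367],
    [0,0.137,-0.416],
    [0,0.137,-0.416]
  ],
  "twist": [0,0,0,0,0,0,0,0,0]
}}

```text
time_s: 19.9
eef_pos: [460.0, -131.7, 205.8]
ee_rot: [-0.001, 0.63, 0.777, -0.001]
force: [-10.7, -2.0, -0.6]
grip_width: 0.115
```

Run:
```python
from h import *
go([432.5,-136.5,77],.21)
from rig import cams
c=cams.capture("scene");im=c["pixels"][50:240,230:430,::-1]; cv2.imwrite("pics/s13.png",cv2.resize(im,None,fx=3,fy=3,interpolation=2))
```

```text
t 19.9 pos [ 460.  -131.7  205.8] yaw 0.2086 F [-10.7  -2.   -0.6] grip 0.115
dp [ 0.0048 -0.138   0.6443] twist -0.0009
```

View pics/s13.png

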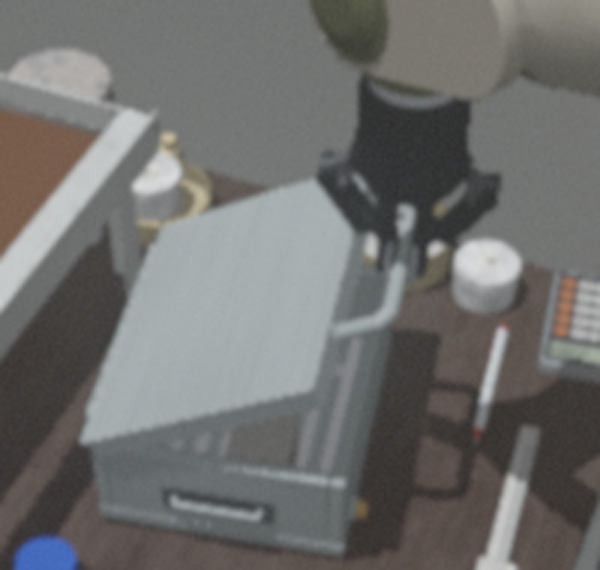

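Request:
{"api": "drive_tool", "payload": {
  "gripper": [0,0,0,0,0,0,0,0,0],
  "dp": [
    [0,0.017,-0.048],
    [0,0.045,-0.094],
    [0,0.078,-0.14],
    [0,0.11,-0.184],
    [0,0.145,-0.226],
    [0,0.182,-0.267],
    [0,0.182,-0.267],
    [0,0.182,-0.267],
    [0,0.182,-0.267]
  ],
  "twist": [0,0,0,0,0,0,0,0,0]
}}

```text
time_s: 20.85
eef_pos: [495.8, -124.0, 259.2]
ee_rot: [-0.0, 0.63, 0.777, -0.001]
force: [-8.3, 0.8, 1.8]
grip_width: 0.118
```

Run:
```python
from h import *
go([432.5,-136.5,77],.21)
from rig import cams
c=cams.capture("scene");np.savez("s14.npz",**c);im=c["pixels"][30:240,230:430,::-1]; cv2.imwrite("pics/s14.png",cv2.resize(im,None,fx=2.8,fy=2.8,interpolation=2))
c=cams.capture("top");im=c["pixels"][100:300,110:460,::-1]; cv2.imwrite("pics/t14.png",cv2.resize(im,None,fx=2.2,fy=2.2,interpolation=2))
```

```text
t 20.85 pos [ 495.8 -124.   259.2] yaw 0.2083 F [-8.3  0.8  1.8] grip 0.118
dp [ 0.0046 -0.3211  0.9115] twist -0.0011
```

View pics/s14.png

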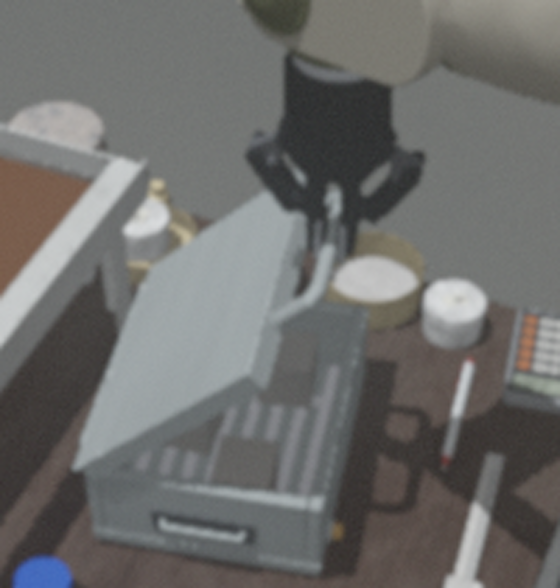

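View pics/t14.png

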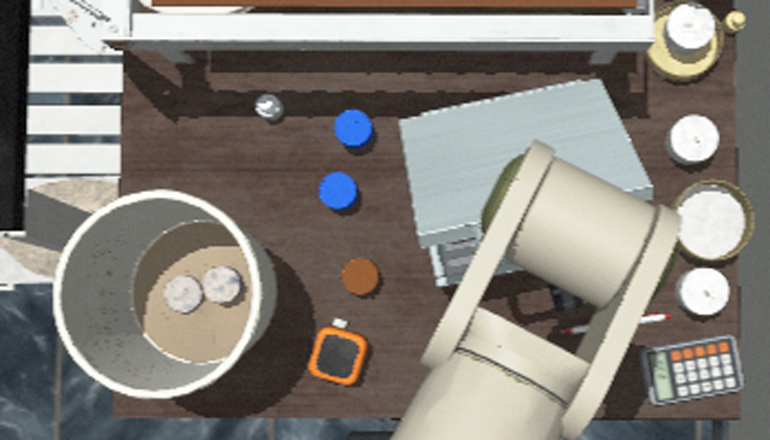

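Run:
```python
from h import *
c=dict(np.load("s14.npz"))
ex=np.array([np.cos(.21),np.sin(.21),0]);ey=np.array([-ex[1],ex[0],0]);z=np.array([0,0,1.])
H=np.array([679,-84,102.])
for d in (0,35,38,41,45,49,53):
    a=np.radians(d);u=-ex*np.cos(a)+z*np.sin(a);n=ex*np.sin(a)+z*np.cos(a)
    f=lambda s,yy,h:((proj(c,H+u*s+ey*yy+n*h)-[230,30])*2.8).round()
    print(d,"frontL",f(210,124,4),"frontR",f(210,-124,4),"bar end",f(252,60,-8))
```

```text
0 frontL [322. 507.] frontR [372. 295.] bar end [386. 464.]
35 frontL [273. 398.] frontR [333. 184.] bar end [345. 331.]
38 frontL [264. 389.] frontR [325. 175.] bar end [335. 319.]
41 frontL [254. 379.] frontR [317. 165.] bar end [325. 307.]
45 frontL [240. 367.] frontR [306. 154.] bar end [310. 292.]
49 frontL [225. 355.] frontR [293. 142.] bar end [293. 277.]
53 frontL [208. 344.] frontR [279. 131.] bar end [275. 262.]
```

The lid angle reads about 43.5° in the image and 45.5° by the arm's rise, both within the band. One short hold to check for drift.

Request:
{"api": "drive_tool", "payload": {
  "gripper": [0,0,0,0,0,0,0,0],
  "dp": [
    [0,0,0],
    [0,0,0],
    [0,0,0],
    [0,0,0],
    [0,0,0],
    [0,0,0],
    [0,0,0],
    [0,0,0]
  ],
  "twist": [0,0,0,0,0,0,0,0]
}}

```text
time_s: 21.75
eef_pos: [495.7, -124.0, 259.2]
ee_rot: [-0.0, 0.63, 0.777, -0.001]
force: [-9.1, 0.7, 2.1]
grip_width: 0.115
```

Run:
```python
from h import *
from rig import cams,job
go([495.8,-124,259.2],.21)
a=np.load("s14.npz")["pixels"].astype(int);b=cams.capture("scene")["pixels"].astype(int)
d=abs(a-b).max(2)[50:240,230:400];print("changed px",(d>50).sum())
if (d>50).sum()<150: print(job.finish_job())
```

```text
t 21.75 pos [ 495.7 -124.   259.2] yaw 0.2083 F [-9.1  0.7  2.1] grip 0.115
dp [ 0.      0.0003 -0.0002] twist -0.0011
changed px 0
the job is handed in; nothing more can be done
None
```

Both slices were dropped into the white pail. The lid was then raised by its bar handle and handed in at 21.75 s, still held by the gripper at about 45°.

- **Slices and pail:** the last pictures show both slices lying on the pail floor and the pail upright. By eye, the pail and the bystanders in view look unmoved; I did not measure this.
- **Lid angle:** the two estimates differ slightly, about 45.5° from the rise of the handle and about 43.5° from the lid's corner in the image. Both are inside the 37–53° band.
- **Steadiness:** over a 0.8 s hold the tool moved 0.1 mm, and no pixels around the lid changed between the two pictures.
- **Grip:** it stayed shut on the bar at 60 N, with a steady side force of about 9 N left from a small error in the lifting path.

The scene and top cameras disagreed by about 5 mm in x, so I used the mean of the two. None of the checks failed.

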